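# Pin the loose die collar on its setting fixture

## Task

Lock the loose collar on the round setting fixture with the long index pin: take the long pin from the wooden stand, put it in the collar's hole, and turn the collar counter-clockwise (seen from above) until the pin drops fully home in the hidden hole underneath. Push gently, stop as soon as it locks, let go, and leave the other loose things on the bench where they are.

Things in the scene. Friction and masses are not known exactly. Their poses are not given: they have to be found in the camera images.
- fixture: Fixed round grey setting fixture, 196 mm across the foot; origin at its centre on the bench, z up: the axis on which the collar spins. Under the collar is a steel ring, flat top at 45 mm height, with ONE blind hole, 19 mm wide, 62 mm from the axis, floor at 15 mm height, hidden: it lies 40 to 152 degrees counter-clockwise (from above) of where the collar's hole starts, and must be felt for.
- collar_hub (a point): Centre of the underside of the collar, on the axis, 46 mm above the bench. The collar is a loose steel disc 176 mm across from 46 to 76 mm height, with a hub 48 mm wide and 14 mm tall on top. It spins with about 1 N of push at the post, stays where left, and can turn up to 200 degrees counter-clockwise from its start.
- collar_hole (a point): Centre of the mouth of the collar's only hole, at its top face, 76 mm above the bench, 62 mm from the axis. 19 mm wide, 1.5 mm chamfer, straight through the 30 mm collar. A pin put in it stands on the fixture's ring and, if not held, falls 30 mm by its own weight when the holes line up; the collar then locks with a few mm of play.
- collar_post (a point): Middle (half-way up, 101 mm above the bench) of the upright steel turning post on the collar, 20 mm diameter, 50 mm tall (top at 126 mm), 62 mm from the axis, exactly opposite the hole.
- stand: Fixed wooden pin stand 64 x 150 x 52 mm; origin under its centre on the bench, y along its length. Two upright 19 mm holes at y = +40 and -40 mm, floors 12 mm above the bench, 40 mm deep; one holds the long pin, the other the short pin (either way round).
- long_pin_head (a point): Centre of the head of the long index pin: a plain round steel pin, about 0.2 to 0.4 kg, standing upright at the start. Head 28 mm diameter, 30 mm tall; shank below it 16 mm diameter, 95 mm long with a tapered foot (to 10 mm over the last 6 mm); 125 mm overall. The foot lies 110 mm below this point along the pin; z runs from foot to head.
- long_pin_tip (a point): Centre of the foot of the long pin (its lower end); z runs up the pin. 12 mm above the bench in the stand, 45 mm when it stands in the collar's hole on the ring, 15 mm when fully home.
- short_pin_head (a point): Centre of the head of the short pin, not wanted: 72 mm overall, shank 16 mm, flat wide head 36 mm diameter and 12 mm tall. Leave it in the stand.
- cup_stack_mid (a point): Bystander: middle of a nested stack of white egg cup inserts, 68 mm wide, 89 mm tall.
- tray_corner_mid (a point): Bystander: centre of the floor of a yellow tray corner, 120 x 120 mm, 50 mm tall.
- punch_die_mid (a point): Bystander: middle of a stepped steel punch die, 64 mm wide, 75 mm tall.
- gauge_block_mid (a point): Bystander: centre of an aluminium gauge block 75 x 35 x 30 mm.
- spanner_mid (a point): Bystander: a steel spanner 160 mm long lying flat; point near its middle, on the bench.
Mind the look-alikes: they are no part of the job. Leave any orange look-alike of the part that bears long_pin_head alone.

How it is judged:
By the outcome, as a careful person would: the job done as asked, in the order asked, and still so for the second after the job is handed in, with the robot touching nothing.
It also fails if it takes over 58 s, if anything falls off the work surface, if the arm or the gripper's body presses on something with over 40 N, if the wrist force passes 120 N, or if a joint passes its speed limit or range.

## Robot

A 7-joint arm with a two-finger parallel gripper is mounted at the origin on the work surface. World frame = base frame: x ahead of the robot, y to its left, z up, the work surface at z = 0. Lengths are in m, angles in rad, forces in N, time in s.
With the tool pointing down it reaches from about 0.35 to 0.9 m from the base axis. Payload 7.2 kg.
Tool frame: the origin (TCP) lies at the very end of the fingers, on their centre line; the grasp point (between the pads) lies 19 mm behind it (grasp_offset is the distance from the TCP to the grasp point, in m); x points along the fingers, z is the direction in which the jaws open and shut, and the axes are right-handed (so a half turn about x gives the same grasp; the last joint's range is limited). The gripper opens to 88 mm and grips with 3 to 60 N. Pads are 20 mm wide; open, the fingers measure 115 mm over their backs; the gripper's body (75 mm by 178 mm) begins 61 mm behind the grasp point.
Start: joints at [-1.253, 0.411, -0.013, 1.596, 0.006, 1.134, -0.082], TCP at [0.235, 0.579, 0.223] pointing down, gripper open.
Joint ranges: [-2.95, 2.95], [-0.29, 1.99], [-1.47, 1.44], [0.14, 2.54], [-1.03, 4.17], [0.13, 1.85], [-2.86, 2.86]. Speed limits (rad/s): [2.39, 2.39, 3.01, 3.01, 3.14, 3.14, 3.14].

## Interface

Orientations are given as a 3x3 rotation matrix whose columns are the frame's x, y, z axes.
In Python, from bench import sense, camera, get_calibration, close_job, grasp_offset gives the robot as it stands.
- The arm moves only by the tool jog_arm, never from a script. Its argument "commands" is a list of rows, each a list of 7 numbers: the shift along the tool's x, y, z in cm, then the turn, a rotation vector about the tool's x, y, z in degrees, then the closure in counts, from 0 (fully open) to 255 (shut). In form: [[tx, ty, tz, rx, ry, rz, jaw], ...]. A call has 1 to 8 rows; each row shifts and turns the commanded pose from where the row before left it, along the tool's axes as they then stand; what a row does not reach is not made up. A row lasts 1/12 s, in which the tool goes at most 41.7 mm and 7.16 degrees, less where a joint would pass 70% of its speed; a pose out of reach is approached as far as the arm can. A call with a gripper value outside its range is refused whole. The fingers move at their own pace and stop on an object; "force" is the grip in N (left out, the last holds). Time passes only in rows, so rows that do not move let the fingers close. It gives the time, the measured TCP pose, the force and the opening at its end, in the units of the state.
- sense(): the state, without advancing time (a new reading comes with each control period).
- camera(name): name is "side" or "top"; returns (picture, depth): 384x512x3 uint8, red, green, blue; 384x512 float32, m along the optical axis (not along the pixel's ray), 0 where there is no reading.
- get_calibration(name): a dict with "K" (3x3 intrinsics, pixels), "view" (4x4, takes a point from world to camera coordinates). Camera axes: x right, y up, looking along -z (the intrinsics and any distortion apply to the point x, -y, -z); pixel columns grow to the right and rows downward; lengths in m; the calibration is good to about 2 mm. A picture is of the moment at which its call begins. get_calibration takes no time and is no camera call.
- close_job(): hands the job in, once; it reports no verdict.
The state is a dict: "time_s": time; "q": joint angles; "joint_vel": joint speeds; "joint_torque": joint torques, N m; "position": TCP position; "tool_rot": TCP orientation; "ft_force": force on the tool from outside, world axes, zero at the start; "ft_torque": the same for the moment, N m; "width": finger opening in m.
Only numpy, scipy, OpenCV 4.12 (cv2) and the standard library are available. Lean on these libraries where they do the work, as an engineer would, in place of code of your own. Each camera call takes 0.05 s, during which the arm holds its last target.

## Working session

There is one attempt and no reset: what is moved stays moved. The work goes in short steps, Python scripts to look and compute and a tool call to move; the robot and the scene stay as the last step left them, time stands still between calls to the robot, and variables do not carry over. Pictures are saved under pics/ and viewed, and the job is handed in when it is done.

Besides the shell and the picture viewer there is one more tool, called by a JSON object that holds its "fn" and its "kwargs", one argument or row to a line. jog_arm: Moves the arm, as the interface text tells. Its arguments: {"type":"object","properties":{"commands":{"type":"array","items":{"type":"array","items":{"type":"number"}}},"force":{"type":"number"}},"required":["commands"]}

```bash
ls; mkdir -p pics; python3 - <<'E'
from bench import *
import numpy as np, cv2
s=sense(); print({k:np.round(v,3).tolist() for k,v in s.items()}); print(grasp_offset)
for n in("side","top"):
    p,d=camera(n); np.savez(f"pics/{n}0.npz",p=p,d=d); cv2.imwrite(f"pics/{n}0.png",p[:,:,::-1]); c=get_calibration(n); print(n,{k:np.round(v,4).tolist() for k,v in c.items()})
E
```

```text
pics
{'time_s': 0.0, 'q': [-1.253, 0.412, -0.013, 1.597, 0.006, 1.134, -0.082], 'joint_vel': [-0.001, -0.0, -0.001, 0.002, 0.002, 0.0, -0.001], 'joint_torque': [0.0, -58.797, 0.642, -29.107, -0.054, 0.018, 0.0], 'position': [0.235, 0.579, 0.222], 'tool_rot': [[-0.0, -0.927, 0.376], [-0.001, 0.376, 0.927], [-1.0, -0.0, -0.002]], 'ft_force': [-0.217, 0.456, 0.01], 'ft_torque': [0.015, -0.023, -0.045], 'width': 0.088}
0.0187
side {'K': [[356.4661, 0.0, 252.22], [0.0, 356.4661, 189.9924], [0.0, 0.0, 1.0]], 'view': [[0.956, -0.2932, 0.0104, -0.5371], [0.1799, 0.6138, 0.7687, -0.1668], [-0.2318, -0.733, 0.6395, -0.838], [0.0, 0.0, 0.0, 1.0]]}
top {'K': [[373.8393, 0.0, 256.309], [0.0, 373.8393, 200.3075], [0.0, 0.0, 1.0]], 'view': [[0.0305, -0.9995, 0.0061, -0.0095], [0.9868, 0.0311, 0.1588, -0.5425], [-0.1589, 0.0012, 0.9873, -1.1813], [0.0, 0.0, 0.0, 1.0]]}
```

View pics/side0.png

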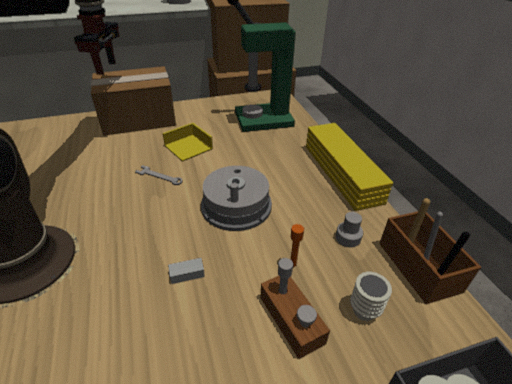

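View pics/top0.png

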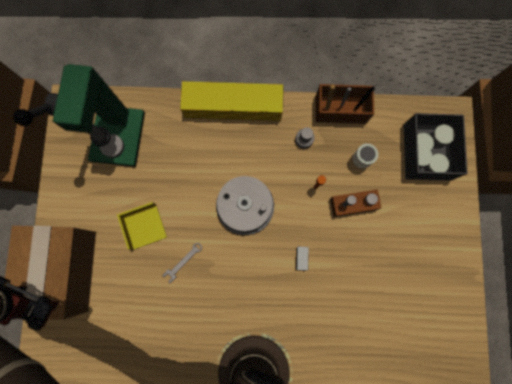

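```bash
python3 - <<'E'
import numpy as np, cv2
t=np.load("pics/top0.npz")['p'][:,:,::-1]; s=np.load("pics/side0.npz")['p'][:,:,::-1]
a=cv2.resize(t[165:245,205:285],(400,400),interpolation=cv2.INTER_CUBIC); b=cv2.resize(t[165:225,310:390],(400,300),interpolation=cv2.INTER_CUBIC)
b=cv2.copyMakeBorder(b,0,100,0,0,cv2.BORDER_CONSTANT)
cv2.imwrite("pics/z1.png",np.hstack([a,b]))
a=cv2.resize(s[160:240,190:290],(500,400),interpolation=cv2.INTER_CUBIC); b=cv2.resize(s[220:360,250:340],(257,400),interpolation=cv2.INTER_CUBIC)
cv2.imwrite("pics/z2.png",np.hstack([a,b]))
E
```

```text
(no output)
```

View pics/z1.png

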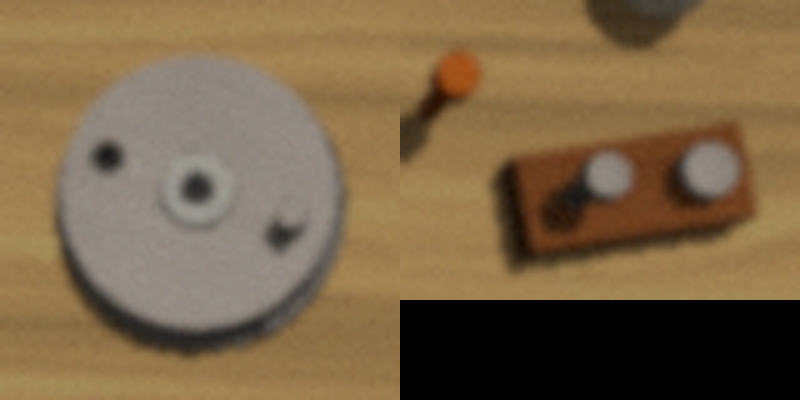

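View pics/z2.png

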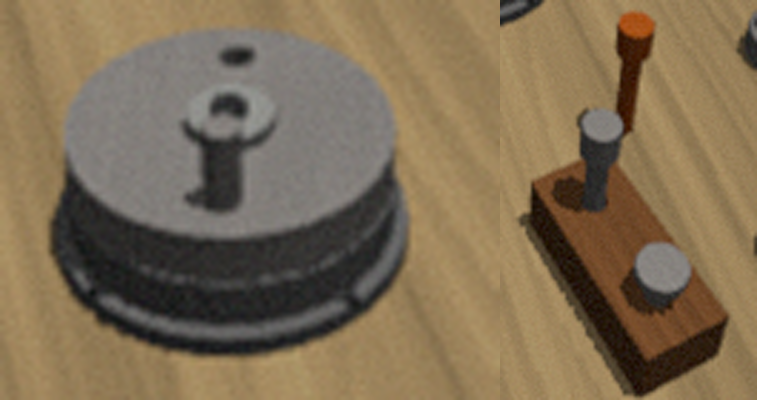

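```bash
cat > h.py <<'E'
import numpy as np, cv2
from bench import *
def ray(n,u,v):
    c=get_calibration(n);K=np.array(c['K']);V=np.array(c['view']);R=V[:3,:3]
    d=np.linalg.solve(K,[u,v,1.]);d=R.T@np.array([d[0],-d[1],-d[2]]);o=-R.T@V[:3,3];return o,d
def onz(n,u,v,z):
    o,d=ray(n,u,v);return o+d*(z-o[2])/d[2]
def proj(n,P):
    c=get_calibration(n);K=np.array(c['K']);V=np.array(c['view']);p=V[:3,:3]@np.array(P)+V[:3,3]
    q=K@np.array([p[0],-p[1],-p[2]]);return q[:2]/q[2]
def tri(a,b):
    o1,d1=ray("top",*a);o2,d2=ray("side",*b)
    t=np.linalg.lstsq(np.c_[d1,-d2],o2-o1,rcond=None)[0];p,q=o1+t[0]*d1,o2+t[1]*d2;return (p+q)/2,np.linalg.norm(p-q)
E
python3 - <<'E'
from h import *
np.set_printoptions(precision=4,suppress=True)
for nm,z,t,s in [("hole",.076,(226.4-.5,196-.5),(237.4-.5,171-.5)),("hub",.090,(244.4-.5,202.4-.5),(235.6,182.0)),("pin",.137,(351.6-.5,200-.5),(284.5,263.5)),("short",0.084,(205+185,199),(307,314)),("post",.126,(263,207.5),(234,187))]:
    print(nm,onz("top",*t,z),onz("side",*s,z),tri(t,s))
# depth masks near pin head & disc
f=np.load("pics/top0.npz");p,d=f['p'],f['d']
def cloud(n,f):
    d=f['d'];v,u=np.mgrid[:384,:512];c=get_calibration(n);K=np.array(c['K']);V=np.array(c['view'])
    X=np.stack([(u-K[0,2])/K[0,0]*d,-(v-K[1,2])/K[1,1]*d,-d],-1);return (X-V[:3,3])@V[:3,:3]
for n in("top","side"):
    f=np.load(f"pics/{n}0.npz");W=cloud(n,f);ok=f['d']>0
    for nm,lo,hi,bx in [("collar",.068,.082,(.3,.6,-.12,.18)),("hub",.085,.096,(.35,.55,-.08,.12)),("posttop",.115,.135,(.35,.55,-.12,.12)),("pintop",.128,.146,(.35,.55,-.35,-.2)),("short",.076,.095,(.35,.55,-.4,-.27)),("standtop",.045,.06,(.35,.55,-.42,-.2))]:
        m=ok&(W[...,2]>lo)&(W[...,2]<hi)&(W[...,0]>bx[0])&(W[...,0]<bx[1])&(W[...,1]>bx[2])&(W[...,1]<bx[3])
        P=W[m]; 
        if len(P)<4: print(n,nm,len(P));continue
        print(n,nm,len(P),"med",np.median(P,0),"mid",(P.min(0)+P.max(0))/2,"ext",np.ptp(P,0), cv2.minAreaRect(P[:,:2].astype(np.float32)))
E
```

```text
hole [0.5498 0.1049 0.076 ] [0.5483 0.1044 0.076 ] (array([0.5492, 0.105 , 0.0755]), np.float64(0.0013816103939599178))
hub [0.5288 0.0463 0.09  ] [0.5272 0.0385 0.09  ] (array([0.5295, 0.0465, 0.0835]), np.float64(0.0005475862115758084))
pin [ 0.539  -0.2794  0.137 ] [ 0.5372 -0.2818  0.137 ] (array([ 0.5388, -0.2799,  0.1344]), np.float64(0.0013499133941869959))
short [ 0.5536 -0.4167  0.084 ] [ 0.5537 -0.3624  0.084 ] (array([ 0.5382, -0.3938,  0.1432]), np.float64(0.009996772029864737))
post [ 0.5078 -0.0136  0.126 ] [ 0.5075 -0.023   0.126 ] (array([ 0.5093, -0.0138,  0.1182]), np.float64(0.0008587323679796748))
top collar 2025 med [0.5223 0.0453 0.0752] mid [0.5205 0.0463 0.075 ] ext [0.1587 0.1731 0.014 ] ((0.5205606818199158, 0.04624078422784805), (0.15854419767856598, 0.1724834144115448), 1.3219407796859741)
top hub 104 med [0.5252 0.0457 0.0876] mid [0.5235 0.0236 0.0898] ext [0.0502 0.0889 0.0094] ((0.5247528553009033, 0.022132109850645065), (0.09121497720479965, 0.042498234659433365), 82.43021392822266)
top posttop 34 med [ 0.5081 -0.0136  0.1252] mid [ 0.508  -0.0136  0.
[... 1328 characters left out ...]
 (0.01997973956167698, 0.018838893622159958), 24.798721313476562)
side pintop 163 med [ 0.5377 -0.2849  0.1374] mid [ 0.5379 -0.282   0.1343] ext [0.0238 0.0269 0.0124] ((0.5382205843925476, -0.28187745809555054), (0.026252854615449905, 0.02415885403752327), 84.73604583740234)
side short 171 med [ 0.542  -0.3573  0.0844] mid [ 0.5406 -0.3279  0.0856] ext [0.0186 0.0974 0.0181] ((0.5418558120727539, -0.32781484723091125), (0.015082993544638157, 0.09834766387939453), 3.6782386302948)
side standtop 1228 med [ 0.5304 -0.3219  0.0527] mid [ 0.526  -0.3228  0.052 ] ext [0.0479 0.1546 0.0138] ((0.5359717011451721, -0.3217829763889313), (0.04324796795845032, 0.15231440961360931), 10.712458610534668)
```

```bash
cat >> h.py <<'E'
def cloud(n,d):
    v,u=np.mgrid[:384,:512];c=get_calibration(n);K=np.array(c['K']);V=np.array(c['view'])
    X=np.stack([(u-K[0,2])/K[0,0]*d,-(v-K[1,2])/K[1,1]*d,-d],-1);return (X-V[:3,3])@V[:3,:3]
def to(P):
    s=sense();R=np.array(s['tool_rot']);p=np.array(s['position'])
    print("t",round(s['time_s'],2),"p",np.round(p,4),"zyaw",round(np.degrees(np.arctan2(R[1,2],R[0,2])),1),"tilt x",np.round(R[:,0],3),"w",round(s['width'],4),"F",np.round(s['ft_force'],1),"q",np.round(s['q'],2))
    if P is not None: print("shift cm tool",np.round(R.T@(np.array(P)-p)*100,2))
E
python3 - <<'E'
from h import *
np.set_printoptions(precision=3,suppress=True)
f=np.load("pics/top0.npz");W=cloud("top",f['d']);p=f['p'].astype(int)
m=(W[...,2]>.1)&(f['d']>0)
n,l,st,ce=cv2.connectedComponentsWithStats(m.astype(np.uint8))
for i in range(1,n):
    if st[i,4]>15:
        P=W[l==i];print(st[i],P.min(0),P.max(0))
m=(p[...,0]>150)&(p[...,1]<110)&(p[...,2]<60);m[:, :310]=0;m[:,330:]=0;P=W[m];print("orange",len(P),P.min(0),P.max(0))
to([0.5378,-0.280,0.22])
E
```

```text
[  13   64  110   83 4205] [0.643 0.45  0.1  ] [0.848 0.58  0.435]
[328  85   7  13  62] [ 0.883 -0.23   0.1  ] [ 0.898 -0.213  0.16 ]
[363  86  12  14  70] [ 0.874 -0.344  0.102] [ 0.89  -0.329  0.178]
[344  88   7  10  38] [ 0.877 -0.277  0.105] [ 0.887 -0.264  0.169]
[316 176  10  10  77] [ 0.587 -0.203  0.102] [ 0.613 -0.178  0.129]
[345 196  12  10  83] [ 0.525 -0.294  0.11 ] [ 0.55  -0.267  0.142]
[260 205   7   7  38] [ 0.499 -0.023  0.107] [ 0.516 -0.004  0.13 ]
[   0  226   83  105 7065] [0.168 0.485 0.1  ] [0.429 0.723 0.441]
[   0  336   60   48 1579] [0.172 0.271 0.644] [0.221 0.398 0.741]
[ 230  358   55   26 1009] [ 0.015 -0.079  0.1  ] [0.08  0.066 0.341]
orange 46 [ 0.592 -0.203  0.001] [ 0.64  -0.181  0.129]
t 0.1 p [0.235 0.579 0.222] zyaw 67.9 tilt x [-0.    -0.001 -1.   ] w 0.0881 F [ 0.3 -0.6  0.1] q [-1.25  0.41 -0.01  1.6   0.01  1.13 -0.08]
shift cm tool [  0.29 -60.36 -68.16]
```

```bash
python3 - <<'E'
from h import *
np.set_printoptions(precision=3,suppress=True)
print(proj("top",[.235,.579,.222]),proj("side",[.235,.579,.222]))
for n,px in [("top",[(60,245),(80,245),(80,300),(40,260),(90,315),(20,240)]),("side",[(100,80),(135,75),(165,75),(170,120),(100,120),(90,40)])]:
    W=cloud(n,np.load(f"pics/{n}0.npz")['d'])
    for u,v in px: print(n,u,v,W[v,u])
E
```

```text
[ 39.345 296.643] [106.63   68.186]
top 60 245 [0.375 0.572 0.158]
top 80 245 [0.378 0.54  0.103]
top 80 300 [0.212 0.539 0.067]
top 40 260 [0.33  0.625 0.158]
top 90 315 [ 0.157  0.535 -0.006]
top 20 240 [0.386 0.689 0.16 ]
side 100 80 [0.198 0.638 0.162]
side 135 75 [0.318 0.645 0.164]
side 165 75 [0.421 0.621 0.163]
side 170 120 [0.41  0.542 0.024]
side 100 120 [0.175 0.542 0.06 ]
side 90 40 [0.217 0.492 0.339]
```

{"fn": "jog_arm", "kwargs": {
  "commands": [
    [0,-1,-1.2,0,0,0,0],
    [0,-2,-2.4,0,0,0,0],
    [0,-2.4,-2.8,0,0,0,0],
    [0,-2.4,-2.8,0,0,0,0],
    [0,-2.4,-2.8,0,0,0,0],
    [0,-2.4,-2.8,0,0,0,0],
    [0,-2.4,-2.8,0,0,0,0],
    [0,-2.4,-2.8,0,0,0,0]
  ]
}}

```text
time_s: 0.77
position: [0.3197, 0.3227, 0.2224]
tool_rot: [[-0.0, -0.927, 0.376], [-0.0, 0.376, 0.927], [-1.0, 0.0, -0.0]]
ft_force: [-0.3, -1.2, 0.7]
width: 0.0879
```

{"fn": "jog_arm", "kwargs": {
  "commands": [
    [0,-2.4,-2.8,0,0,0,0],
    [0,-2.4,-2.8,0,0,0,0],
    [0,-2.4,-2.8,0,0,0,0],
    [0,-2.4,-2.8,0,0,0,0],
    [0,-2.4,-2.8,0,0,0,0],
    [0,-2.4,-2.8,0,0,0,0],
    [0,-2.4,-2.8,0,0,0,0],
    [0,-2.4,-2.8,0,0,0,0]
  ]
}}

```text
time_s: 1.43
position: [0.4132, 0.0429, 0.2227]
tool_rot: [[0.0, -0.927, 0.376], [0.0, 0.376, 0.927], [-1.0, -0.0, 0.0]]
ft_force: [0.7, 0.9, -0.9]
width: 0.0878
```

{"fn": "jog_arm", "kwargs": {
  "commands": [
    [0,-2.4,-2.8,0,0,0,0],
    [0,-2.4,-2.8,0,0,0,0],
    [0,-2.4,-2.8,0,0,0,0],
    [0,-2.4,-2.8,0,0,0,0],
    [0,-2.4,-2.8,0,0,0,0],
    [0,-2.4,-2.8,0,0,0,0],
    [0,-1.2,-1.4,0,0,0,0],
    [0,0,0,0,0,0,0]
  ]
}}

```text
time_s: 2.1
position: [0.4894, -0.1871, 0.2224]
tool_rot: [[-0.0, -0.924, 0.381], [-0.003, 0.381, 0.924], [-1.0, -0.001, -0.002]]
ft_force: [-0.8, -0.1, 0.4]
width: 0.0877
```

{"fn": "jog_arm", "kwargs": {
  "commands": [
    [0,0,0,7,0,0,0],
    [0,0,0,7,0,0,0],
    [0,0,0,7,0,0,0],
    [0,0,0,7,0,0,0],
    [0,0,0,7,0,0,0],
    [0,0,0,7,0,0,0],
    [0,0,0,7,0,0,0],
    [0,0,0,7,0,0,0]
  ]
}}

```text
time_s: 2.77
position: [0.4889, -0.1813, 0.2223]
tool_rot: [[-0.001, -0.201, 0.98], [0.001, 0.98, 0.201], [-1.0, 0.001, -0.001]]
ft_force: [0.1, -0.2, -0.6]
width: 0.088
```

{"fn": "jog_arm", "kwargs": {
  "commands": [
    [0,0,0,7,0,0,0],
    [0,0,0,7,0,0,0],
    [0,0,0,7,0,0,0],
    [0,0,0,7,0,0,0],
    [0,0,0,3,0,0,0],
    [0,0,0,0,0,0,0]
  ]
}}

```text
time_s: 3.27
position: [0.489, -0.1813, 0.2223]
tool_rot: [[-0.001, 0.328, 0.945], [0.001, 0.945, -0.328], [-1.0, 0.0, -0.001]]
ft_force: [0.4, 0.1, -0.3]
width: 0.0879
```

```bash
python3 -c "
from h import *
to([0.538,-0.280,0.104])"
```

```text
t 3.27 p [ 0.489  -0.1813  0.2223] zyaw -19.2 tilt x [-0.001  0.001 -1.   ] w 0.0879 F [ 0.4  0.1 -0.3] q [-0.46  0.31  0.91  1.89 -0.28  1.08  0.23]
shift cm tool [11.81 -7.72  7.88]
```

{"fn": "jog_arm", "kwargs": {
  "commands": [
    [0,-1.5,1.5,0,0,0,0],
    [0,-2.3,2.4,0,0,0,0],
    [0,-2.4,2.4,0,0,0,0],
    [0,-1.52,1.58,0,0,0,0],
    [0,0,0,0,0,0,0],
    [3,0,0,0,0,0,0],
    [2,0,0,0,0,0,0],
    [0,0,0,0,0,0,0]
  ]
}}

```text
time_s: 3.93
position: [0.5365, -0.2786, 0.1687]
tool_rot: [[-0.006, 0.325, 0.946], [0.003, 0.946, -0.325], [-1.0, 0.001, -0.007]]
ft_force: [0.1, 0.5, -0.2]
width: 0.088
```

```bash
python3 - <<'E'
from h import *
to([0.538,-0.280,0.104])
o=[]
for n,b in(("top",(300,130,420,250)),("side",(230,200,350,320))):
    p,d=camera(n);x0,y0,x1,y1=b;o.append(cv2.resize(p[y0:y1,x0:x1,::-1],(400,400),interpolation=cv2.INTER_CUBIC))
cv2.imwrite("pics/a1.png",np.hstack(o))
E
```

```text
t 3.93 p [ 0.5365 -0.2786  0.1687] zyaw -19.0 tilt x [-0.006  0.003 -1.   ] w 0.088 F [ 0.1  0.5 -0.2] q [-0.18  0.54  0.82  1.74 -0.44  1.07  0.47]
shift cm tool [ 6.47 -0.09  0.23]
```

View pics/a1.png

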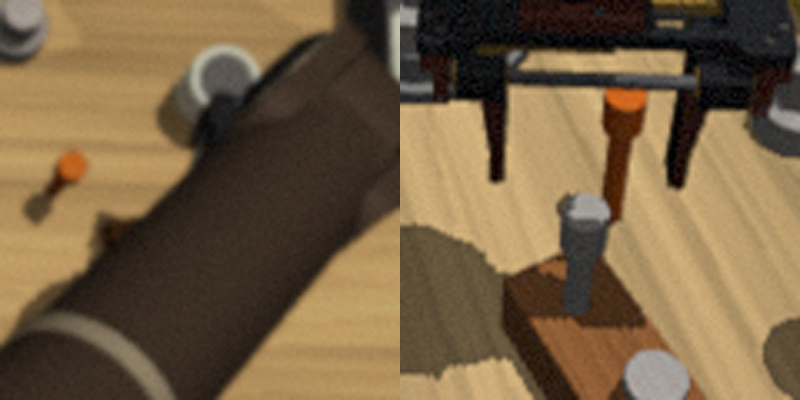

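Side view: the fingers (about px 258,254 and 313,255) straddle the long pin's head (286,261). The orange look-alike stands behind, clear of them. I'll go down and grip.

{"fn": "jog_arm", "kwargs": {
  "commands": [
    [2,0,0,0,0,0,0],
    [2,0,0.1,0,0,0,0],
    [1.5,0,0,0,0,0,0],
    [0.9,0,0,0,0,0,0],
    [0,0,0,0,0,0,0],
    [0,0,0,0,0,0,0]
  ]
}}

```text
time_s: 4.53
position: [0.5399, -0.2817, 0.1097]
tool_rot: [[0.001, 0.327, 0.945], [-0.0, 0.945, -0.327], [-1.0, 0.0, 0.001]]
ft_force: [-1.5, 0.1, 0.5]
width: 0.0873
```

{"fn": "jog_arm", "kwargs": {
  "commands": [
    [0,0,0,0,0,0,255],
    [0,0,0,0,0,0,255],
    [0,0,0,0,0,0,255],
    [0,0,0,0,0,0,255],
    [0,0,0,0,0,0,255],
    [0,0,0,0,0,0,255],
    [0,0,0,0,0,0,255],
    [0,0,0,0,0,0,255]
  ],
  "force": 25
}}

```text
time_s: 5.2
position: [0.5394, -0.2816, 0.1086]
tool_rot: [[-0.0, 0.327, 0.945], [0.0, 0.945, -0.327], [-1.0, 0.0, -0.0]]
ft_force: [0.3, 0.9, -0.4]
width: 0.0378
```

```bash
python3 - <<'E'
from h import *
to([0.538,-0.280,0.23])
E
```

```text
t 5.2 p [ 0.5394 -0.2816  0.1086] zyaw -19.1 tilt x [-0.  0. -1.] w 0.0378 F [ 0.3  0.9 -0.4] q [-0.13  0.61  0.77  1.79 -0.51  0.95  0.52]
shift cm tool [-12.14   0.1   -0.19]
```

{"fn": "jog_arm", "kwargs": {
  "commands": [
    [0.4,0,-0.1,0,0,0,255],
    [0,0,0,0,0,0,255],
    [0,0,0,0,0,0,255],
    [0,0,0,0,0,0,255],
    [0,0,0,0,0,0,255]
  ],
  "force": 25
}}

```text
time_s: 5.62
position: [0.5381, -0.281, 0.1042]
tool_rot: [[-0.001, 0.327, 0.945], [0.0, 0.945, -0.327], [-1.0, 0.0, -0.001]]
ft_force: [-0.1, 0.1, -3.4]
width: 0.0274
```

{"fn": "jog_arm", "kwargs": {
  "commands": [
    [-0.5,0,0,0,0,0,255],
    [-1,0,0,0,0,0,255],
    [0,0,0,0,0,0,255]
  ]
}}

```text
time_s: 5.87
position: [0.5392, -0.282, 0.1217]
tool_rot: [[0.002, 0.328, 0.945], [-0.001, 0.945, -0.328], [-1.0, -0.0, 0.002]]
ft_force: [1.0, 0.6, -3.4]
width: 0.0272
```

{"fn": "jog_arm", "kwargs": {
  "commands": [
    [-2,0,0,0,0,0,255],
    [-3,0,0,0,0,0,255],
    [-3,0,0,0,0,0,255],
    [-2.5,0,0,0,0,0,255],
    [-1,0,0,0,0,0,255],
    [0,0,0,0,0,0,255]
  ]
}}

```text
time_s: 6.37
position: [0.5395, -0.2821, 0.2372]
tool_rot: [[0.005, 0.327, 0.945], [-0.001, 0.945, -0.327], [-1.0, 0.0, 0.005]]
ft_force: [0.0, -1.0, -4.0]
width: 0.0273
```

{"fn": "jog_arm", "kwargs": {
  "commands": [
    [0,1.5,-0.5,0,0,0,255],
    [0,2.5,-0.8,0,0,0,255],
    [0,3,-1,0,0,0,255],
    [0,3,-1,0,0,0,255],
    [0,3,-1,0,0,0,255],
    [0,3,-1,0,0,0,255],
    [0,3,-1,0,0,0,255],
    [0,3,-1,0,0,0,255]
  ]
}}

```text
time_s: 7.03
position: [0.5404, -0.0476, 0.2329]
tool_rot: [[-0.002, 0.327, 0.945], [0.0, 0.945, -0.327], [-1.0, -0.001, -0.002]]
ft_force: [0.6, 0.5, -3.6]
width: 0.0278
```

{"fn": "jog_arm", "kwargs": {
  "commands": [
    [0,3,-1,0,0,0,255],
    [0,3,-1,0,0,0,255],
    [0,3,-1,0,0,0,255],
    [0,2.5,-0.6,0,0,0,255],
    [0,2,-0.5,0,0,0,255],
    [0,1,-0.3,0,0,0,255],
    [0,0,0,0,0,0,255],
    [0,0,0,0,0,0,255]
  ]
}}

```text
time_s: 7.7
position: [0.5468, 0.1011, 0.2337]
tool_rot: [[-0.001, 0.327, 0.945], [-0.001, 0.945, -0.327], [-1.0, -0.002, -0.001]]
ft_force: [0.6, -0.8, -3.5]
width: 0.0278
```

```bash
python3 - <<'E'
from h import *
to([0.5490,0.105,0.18])
o=[]
for n,b in(("top",(180,140,300,260)),("side",(180,100,300,220))):
    p,d=camera(n);np.savez(f"pics/{n}2.npz",p=p,d=d);x0,y0,x1,y1=b;o.append(cv2.resize(p[y0:y1,x0:x1,::-1],(400,400),interpolation=cv2.INTER_CUBIC))
cv2.imwrite("pics/a2.png",np.hstack(o))
E
```

```text
t 7.7 p [0.5468 0.1011 0.2337] zyaw -19.1 tilt x [-0.001 -0.001 -1.   ] w 0.0278 F [ 0.6 -0.8 -3.5] q [-0.93  0.36  0.86  1.79 -0.3   1.13 -0.3 ]
shift cm tool [5.37 0.45 0.08]
```

View pics/a2.png

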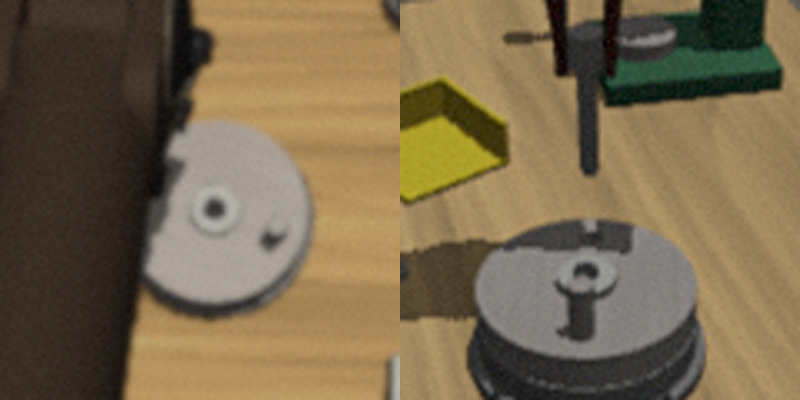

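{"fn": "jog_arm", "kwargs": {
  "commands": [
    [1,0.2,0.05,0,0,0,255],
    [2,0.25,0.05,0,0,0,255],
    [1.5,0,0,0,0,0,255],
    [0.9,0,0,0,0,0,255],
    [0,0,0,0,0,0,255],
    [0,0,0,0,0,0,255]
  ]
}}

```text
time_s: 8.3
position: [0.5497, 0.1049, 0.1804]
tool_rot: [[-0.001, 0.329, 0.944], [-0.001, 0.944, -0.329], [-1.0, -0.001, -0.0]]
ft_force: [1.0, 0.1, -3.8]
width: 0.0274
```

```bash
python3 - <<'E'
from h import *
to([0.5490,0.105,0.165])
s=sense();P=np.array(s['position']);print(proj("side",P-[0,0,.0922]),proj("side",[.549,.105,.076]))
p,d=camera("side");cv2.imwrite("pics/a3.png",cv2.resize(p[120:220,180:300,::-1],(720,600),interpolation=cv2.INTER_CUBIC))
E
```

```text
t 8.3 p [0.5497 0.1049 0.1804] zyaw -19.2 tilt x [-0.001 -0.001 -1.   ] w 0.0274 F [ 1.   0.1 -3.8] q [-0.89  0.43  0.82  1.85 -0.36  1.02 -0.25]
shift cm tool [ 1.54 -0.01 -0.07]
[237.26344808 166.75041021] [237.07261484 170.32620709]
```

View pics/a3.png

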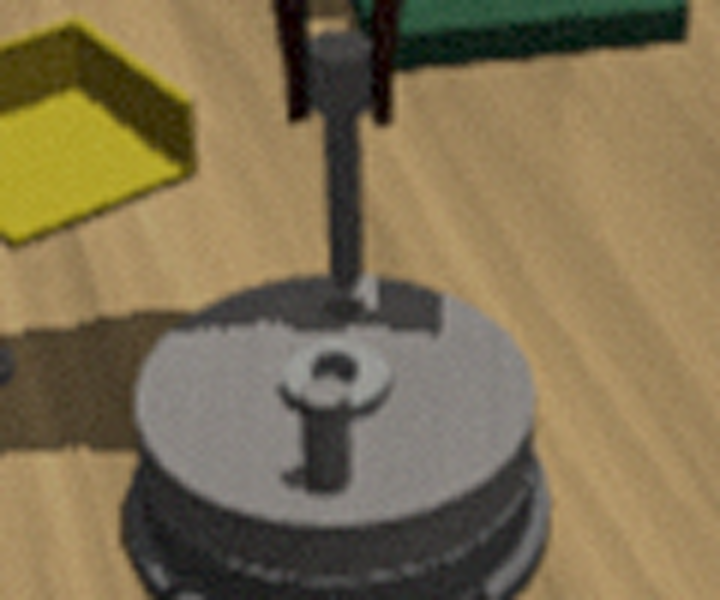

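The foot (px 237,167) hangs directly over the hole (237,171), so I'll lower it.

{"fn": "jog_arm", "kwargs": {
  "commands": [
    [0.5,0,0,0,0,0,255],
    [0.6,0,-0.05,0,0,0,255],
    [0.6,0,0,0,0,0,255],
    [0,0,0,0,0,0,255],
    [0,0,0,0,0,0,255]
  ]
}}

```text
time_s: 8.77
position: [0.549, 0.106, 0.1633]
tool_rot: [[-0.001, 0.327, 0.945], [-0.0, 0.945, -0.327], [-1.0, -0.0, -0.001]]
ft_force: [-0.4, 0.1, -4.0]
width: 0.0279
```

Foot at about 71 mm, inside the collar mouth, with no contact force. Continuing.

{"fn": "jog_arm", "kwargs": {
  "commands": [
    [0.6,0,0,0,0,0,255],
    [0.6,0,0,0,0,0,255],
    [0.4,0,0,0,0,0,255],
    [0,0,0,0,0,0,255],
    [0,0,0,0,0,0,255]
  ]
}}

```text
time_s: 9.18
position: [0.5491, 0.1059, 0.1472]
tool_rot: [[-0.001, 0.327, 0.945], [-0.0, 0.945, -0.327], [-1.0, -0.001, -0.001]]
ft_force: [0.4, -1.0, -3.9]
width: 0.0277
```

{"fn": "jog_arm", "kwargs": {
  "commands": [
    [0.4,0,0,0,0,0,255],
    [0.3,0,0,0,0,0,255],
    [0,0,0,0,0,0,255],
    [0,0,0,0,0,0,255]
  ]
}}

```text
time_s: 9.52
position: [0.5492, 0.1059, 0.1404]
tool_rot: [[-0.0, 0.327, 0.945], [-0.0, 0.945, -0.327], [-1.0, -0.0, -0.0]]
ft_force: [-1.6, -1.6, -3.8]
width: 0.0277
```

{"fn": "jog_arm", "kwargs": {
  "commands": [
    [0.2,0,0,0,0,0,255],
    [0,0,0,0,0,0,255],
    [0,0,0,0,0,0,60],
    [0,0,0,0,0,0,60],
    [0,0,0,0,0,0,60],
    [0,0,0,0,0,0,60],
    [0,0,0,0,0,0,60],
    [0,0,0,0,0,0,60]
  ]
}}

```text
time_s: 10.18
position: [0.5495, 0.1062, 0.1388]
tool_rot: [[0.0, 0.327, 0.945], [0.0, 0.945, -0.327], [-1.0, 0.0, 0.0]]
ft_force: [-0.5, 0.5, 0.4]
width: 0.0639
```

{"fn": "jog_arm", "kwargs": {
  "commands": [
    [-1,0,0,0,0,0,60],
    [-2,0,0,0,0,0,60],
    [-2.5,0,0,0,0,0,60],
    [-1,0,0,0,0,0,60],
    [0,0,0,0,0,0,60]
  ]
}}

```text
time_s: 10.6
position: [0.5509, 0.1061, 0.2063]
tool_rot: [[0.004, 0.327, 0.945], [0.002, 0.945, -0.327], [-1.0, 0.003, 0.003]]
ft_force: [0.8, -0.4, 0.3]
width: 0.0673
```

```bash
python3 - <<'E'
from h import *
to([0.508,-0.0137,0.206])
p,d=camera("side");cv2.imwrite("pics/a4.png",cv2.resize(p[120:220,180:300,::-1],(720,600),interpolation=cv2.INTER_CUBIC))
print(proj("side",[.549,.105,.170]))
E
```

```text
t 10.6 p [0.5509 0.1061 0.2063] zyaw -19.1 tilt x [ 0.004  0.002 -1.   ] w 0.0673 F [ 0.8 -0.4  0.3] q [-0.91  0.4   0.84  1.82 -0.34  1.07 -0.28]
shift cm tool [-1.000e-02 -1.272e+01 -1.300e-01]
[236.46925808 141.46696604]
```

View pics/a4.png

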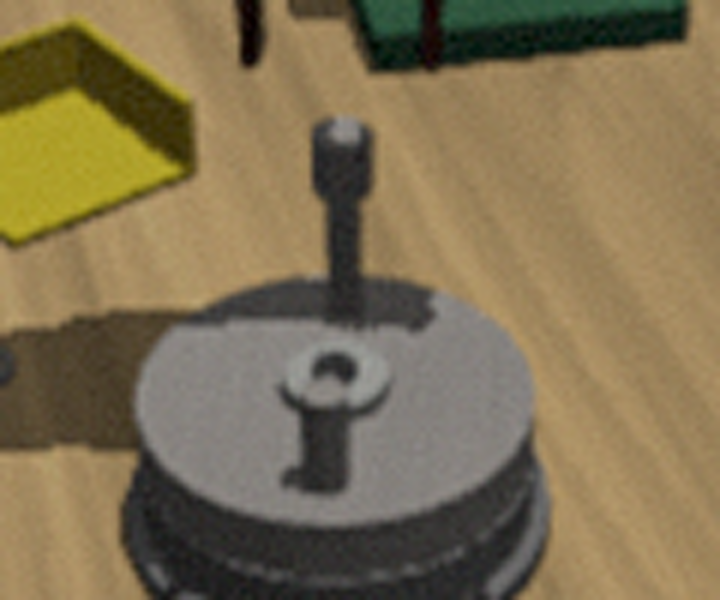

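{"fn": "jog_arm", "kwargs": {
  "commands": [
    [0,-1.5,0,0,0,0,60],
    [0,-3,0,0,0,0,60],
    [0,-3,0,0,0,0,60],
    [0,-3,-0.05,0,0,0,60],
    [0,-1.5,-0.05,0,0,0,60],
    [0,-0.7,0,0,0,0,60],
    [0,0,0,0,0,0,60],
    [0,0,0,0,0,0,60]
  ]
}}

```text
time_s: 11.32
position: [0.507, -0.0128, 0.2033]
tool_rot: [[-0.0, 0.327, 0.945], [0.0, 0.945, -0.327], [-1.0, 0.0, -0.0]]
ft_force: [-0.5, 0.4, -0.5]
width: 0.0671
```

```bash
python3 - <<'E'
from h import *
to([0.508,-0.0137,0.096])
E
```

```text
t 11.32 p [ 0.507  -0.0128  0.2033] zyaw -19.1 tilt x [-0.  0. -1.] w 0.0671 F [-0.5  0.4 -0.5] q [-0.79  0.3   0.89  1.94 -0.27  1.02 -0.11]
shift cm tool [10.73 -0.06  0.13]
```

{"fn": "jog_arm", "kwargs": {
  "commands": [
    [2,0,0.1,0,0,0,60],
    [3,0,0,0,0,0,60],
    [3,0,0,0,0,0,60],
    [1.8,0,0,0,0,0,60],
    [0.8,0,0,0,0,0,60],
    [0,0,0,0,0,0,60],
    [0,0,0,0,0,0,60]
  ]
}}

```text
time_s: 11.9
position: [0.5083, -0.0134, 0.0978]
tool_rot: [[-0.0, 0.326, 0.945], [-0.0, 0.945, -0.326], [-1.0, -0.0, -0.0]]
ft_force: [-0.8, 0.1, -0.4]
width: 0.0672
```

{"fn": "jog_arm", "kwargs": {
  "commands": [
    [0,0,0,0,0,0,170],
    [0,0,0,0,0,0,170],
    [0,0,0,0,0,0,170],
    [0,0,0,0,0,0,170],
    [0,0,0,0,0,0,170],
    [0,0,0,0,0,0,170]
  ],
  "force": 5
}}

```text
time_s: 12.4
position: [0.5079, -0.0139, 0.0979]
tool_rot: [[0.001, 0.327, 0.945], [0.0, 0.945, -0.327], [-1.0, 0.001, 0.0]]
ft_force: [-0.2, -1.1, 0.8]
width: 0.0315
```

```bash
cat >>h.py <<'E'
AX=np.array([.5286,.0461])
def pol():
    s=sense();p=np.array(s['position'][:2])-AX;R=np.array(s['tool_rot']);F=np.array(s['ft_force'])
    a=np.degrees(np.arctan2(p[1],p[0]))%360;print("t",round(s['time_s'],2),"ang from start",round(a-251,1),"r",round(np.hypot(*p)*1e3,1),"yaw-19 rel",round((np.degrees(np.arctan2(R[1,2],R[0,2]))+19)%360,1),"z",round(s['position'][2],4),"w",round(s['width'],4),"F tool",np.round(R.T@F,1),"q7",round(s['q'][6],2))
E
python3 - <<'E'
from h import *
to([0.508,-0.0137,0.096]);pol()
E
```

```text
t 12.4 p [ 0.5079 -0.0139  0.0979] zyaw -19.1 tilt x [ 0.001  0.    -1.   ] w 0.0315 F [-0.2 -1.1  0.8] q [-0.67  0.46  0.78  2.04 -0.44  0.81  0.04]
shift cm tool [0.19 0.02 0.  ]
t 12.4 ang from start -0.0 r 63.5 yaw-19 rel 359.9 z 0.0979 w 0.0315 F tool [-0.8 -1.1  0.2] q7 0.04
```

{"fn": "jog_arm", "kwargs": {
  "commands": [
    [0,0.01,0.22,-2,0,0,170],
    [0,0.02,0.33,-3,0,0,170],
    [0,0.02,0.44,-4,0,0,170],
    [0,0.02,0.44,-4,0,0,170],
    [0,0.02,0.44,-4,0,0,170],
    [0,0,0,0,0,0,170]
  ]
}}

```text
time_s: 12.9
position: [0.5262, -0.0172, 0.0977]
tool_rot: [[-0.001, 0.033, 0.999], [0.0, 0.999, -0.033], [-1.0, 0.0, -0.001]]
ft_force: [0.4, -0.6, 0.1]
width: 0.0293
```

```bash
python3 -c "
from h import *
pol()"
```

```text
t 12.9 ang from start 16.8 r 63.4 yaw-19 rel 17.1 z 0.0977 w 0.0293 F tool [-0.1 -0.6  0.4] q7 0.3
```

{"fn": "jog_arm", "kwargs": {
  "commands": [
    [0,0.02,0.44,-4,0,0,170],
    [0,0.02,0.44,-4,0,0,170],
    [0,0.02,0.44,-4,0,0,170],
    [0,0.02,0.44,-4,0,0,170],
    [0,0.02,0.44,-4,0,0,170],
    [0,0,0,0,0,0,170]
  ]
}}

```text
time_s: 13.4
position: [0.5481, -0.0143, 0.0976]
tool_rot: [[0.0, -0.308, 0.951], [-0.0, 0.951, 0.308], [-1.0, -0.0, -0.0]]
ft_force: [-0.1, -0.8, 0.7]
width: 0.0292
```

```bash
python3 - <<'E'
from h import *
pol()
o=[]
for n,b in(("top",(180,140,300,260)),("side",(180,100,300,220))):
    p,d=camera(n);x0,y0,x1,y1=b;o.append(cv2.resize(p[y0:y1,x0:x1,::-1],(400,400),interpolation=cv2.INTER_CUBIC))
cv2.imwrite("pics/a5.png",np.hstack(o))
E
```

```text
t 13.4 ang from start 36.9 r 63.5 yaw-19 rel 36.9 z 0.0976 w 0.0292 F tool [-0.7 -0.7 -0.3] q7 0.58
```

View pics/a5.png

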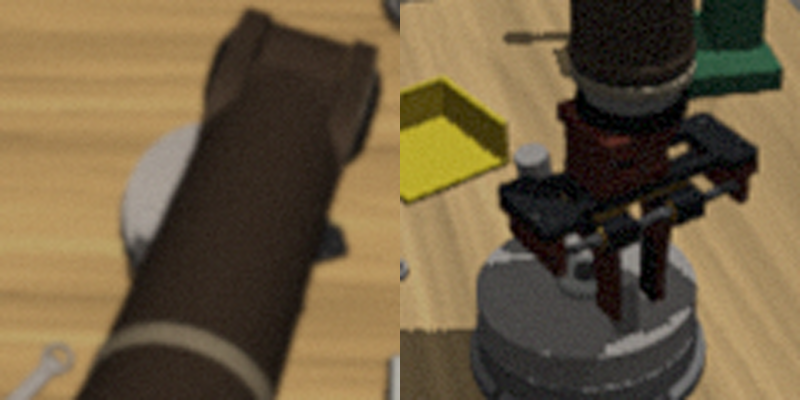

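{"fn": "jog_arm", "kwargs": {
  "commands": [
    [0,0,0.22,-2,0,0,170],
    [0,0.01,0.22,-2,0,0,170],
    [0,0,0.11,-1,0,0,170],
    [0,0,0.11,-1,0,0,170],
    [0,0,0.11,-1,0,0,170],
    [0,0,0.11,-1,0,0,170]
  ]
}}

```text
time_s: 14.0
position: [0.5558, -0.0109, 0.0976]
tool_rot: [[-0.0, -0.437, 0.9], [-0.0, 0.9, 0.437], [-1.0, -0.0, -0.0]]
ft_force: [-2.7, -3.2, 1.3]
width: 0.0294
```

{"fn": "jog_arm", "kwargs": {
  "commands": [
    [0,0,0.11,-1,0,0,170],
    [0,0.01,0.11,-1,0,0,170],
    [0,0,0.11,-1,0,0,170],
    [0,0,0.11,-1,0,0,170]
  ]
}}

```text
time_s: 14.33
position: [0.56, -0.0088, 0.0976]
tool_rot: [[0.0, -0.5, 0.866], [-0.0, 0.866, 0.5], [-1.0, -0.0, -0.0]]
ft_force: [-1.9, -4.4, -0.3]
width: 0.0295
```

```bash
python3 -c "
from h import *
pol()"
```

```text
t 14.33 ang from start 48.8 r 63.2 yaw-19 rel 49.0 z 0.0976 w 0.0295 F tool [ 0.3 -2.9 -3.9] q7 0.75
```

```bash
python3 - <<'E'
from h import *
p,d=camera("side");np.savez("pics/s6.npz",p=p,d=d);cv2.imwrite("pics/a6.png",cv2.resize(p[120:220,180:300,::-1],(720,600),interpolation=cv2.INTER_CUBIC))
for c in (33,40,44,48):
    a=np.radians(71+c);P=AX+.062*np.array([np.cos(a),np.sin(a)]);print(c,[((proj("side",[*P,z])-[180,120])*6).round() for z in(.17,.14)])
E
```

```text
33 [array([259., 139.]), array([262., 197.])]
40 [array([244., 145.]), array([247., 203.])]
44 [array([236., 148.]), array([239., 206.])]
48 [array([228., 152.]), array([232., 210.])]
```

View pics/a6.png

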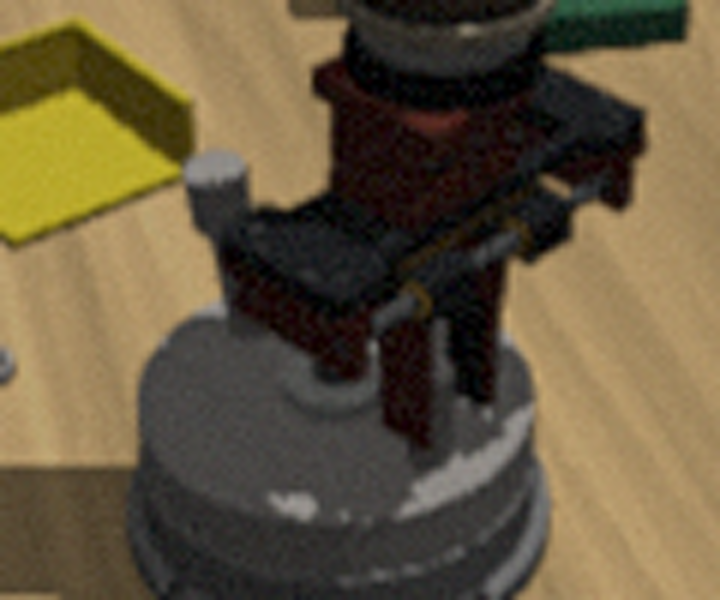

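{"fn": "jog_arm", "kwargs": {
  "commands": [
    [0,0,-0.11,1,0,0,170],
    [0,0,-0.11,1,0,0,170],
    [0,0,0,0,0,0,170]
  ]
}}

```text
time_s: 14.63
position: [0.5583, -0.0089, 0.0978]
tool_rot: [[0.001, -0.467, 0.884], [0.001, 0.884, 0.467], [-1.0, 0.0, 0.001]]
ft_force: [-0.1, 0.2, -0.8]
width: 0.0293
```

```bash
cat >>h.py <<'E'
def head(tag,src=None):
    if src is None: p,d=camera("side")
    else: f=np.load(src);p,d=f['p'],f['d']
    W=cloud("side",d);m=(d>0)&(W[...,2]>.11)&(np.hypot(W[...,0]-AX[0],W[...,1]-AX[1])<.085)&(W[...,0]<AX[0]+.005)&(W[...,1]>AX[1]+.0)
    P=W[m];
    if len(P): 
        z=np.percentile(P[:,2],95);T=P[P[:,2]>z-.006];print("head top z",z,"n",len(P),"mid",np.round((T.min(0)+T.max(0))/2,4),"med",np.round(np.median(T,0),4), "ang",np.degrees(np.arctan2(*(np.median(T,0)[:2]-AX)[::-1]))-71)
    cv2.imwrite(f"pics/{tag}.png",cv2.resize(p[120:220,180:300,::-1],(720,600),interpolation=cv2.INTER_CUBIC))
E
python3 - <<'E'
from h import *
pol();head("x","pics/s6.npz");head("a7")
E
```

```text
t 14.63 ang from start 47.3 r 62.5 yaw-19 rel 46.8 z 0.0978 w 0.0293 F tool [0.8 0.2 0. ] q7 0.72
head top z 0.1708409942544848 n 135 mid [0.4909 0.0936 0.1689] med [0.4906 0.0904 0.1693] ang 59.6276189296658
head top z 0.1713317521120672 n 120 mid [0.4906 0.0924 0.1696] med [0.491  0.0918 0.1692] ang 58.4587441128387
```

View pics/a7.png

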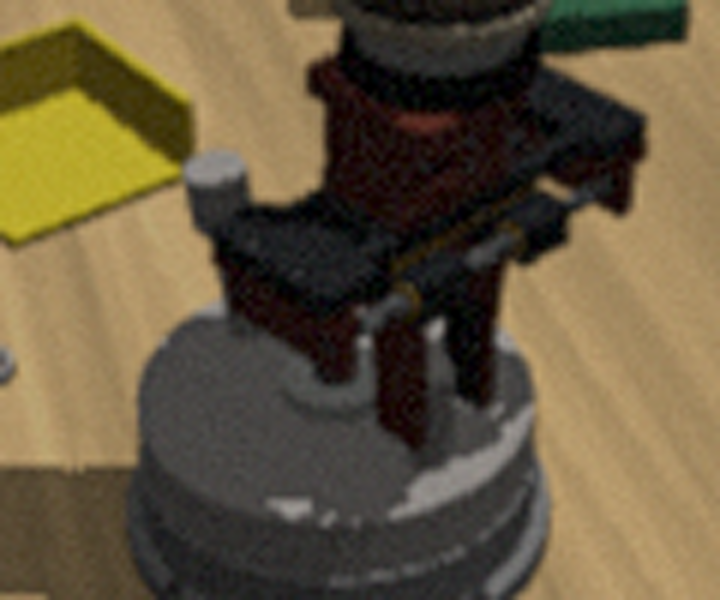

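```bash
python3 - <<'E'
from h import *
np.set_printoptions(precision=4,suppress=True)
p,d=camera("side");np.savez("pics/s8.npz",p=p,d=d);W=cloud("side",d)
for zx,zy in [(430,360),(440,340),(440,380),(440,400),(440,430),(405,440),(485,400),(430,420),(232,310),(235,325),(229,295),(195,200),(217,175),(240,200)]:
    u,v=180+zx//6,120+zy//6; X=W[v,u];print((zx,zy),X,"r",np.hypot(*(X[:2]-AX)),"ang post",(np.degrees(np.arctan2(*(X[:2]-AX)[::-1]))-251)%360,p[v,u])
cv2.imwrite("pics/a8.png",cv2.resize(np.clip(p[140:200,210:270,::-1].astype(float)*1.8,0,255).astype(np.uint8),(600,600),interpolation=cv2.INTER_CUBIC))
E
```

```text
(430, 360) [ 0.549  -0.0269  0.1412] r 0.07575181361559719 ang post 34.58487337209317 [59 55 54]
(440, 340) [0.5838 0.0671 0.0765] r 0.05903902528076961 ang post 129.85688044706865 [71 68 67]
(440, 380) [ 0.5564 -0.0196  0.1247] r 0.07135830560831664 ang post 41.94113762970187 [58 57 55]
(440, 400) [ 0.5558 -0.022   0.1173] r 0.07331560968162507 ang post 40.75354445721803 [48 45 48]
(440, 430) [ 0.557  -0.0186  0.0982] r 0.07070638988889529 ang post 42.720262561567836 [47 46 44]
(405, 440) [0.5476 0.0021 0.0771] r 0.04787430098491504 ang post 42.32475586198683 [48 40 33]
(485, 400) [ 0.5779 -0.0108  0.1035] r 0.07524041965173538 ang post 59.893704258897856 [25 12  4]
(430, 420) [ 0.5511 -0.0208  0.1046] r 0.07055139209737647 ang post 37.614434967636896 [42 32 34]
(232, 310) [0.4931 0.094  0.0932] r 0.05967842776607917 ang post 235.5584115018263 [43 34 33]
(235, 325) [0.4959 0.0973 0.08  ] r 0.060762444190611865 ang post 231.55286515256395 [48 48 47]
(229, 295) [ 0.4719 -0.0198  0.1848] r 0.08693996096693632 ang post 338.29232501246713 [29 16 15]
(195, 200) [0.4795 0.0892 0.157 ] r 0.06527375447518796 ang post 247.72764872274374 [43 40 38]
(217, 175) [0.4896 0.084  0.1706] r 0.054382637488966275 ang post 244.78304961274452 [130 127 121]
(240, 200) [0.4993 0.0837 0.1568] r 0.04767445956922331 ang post 236.98259943979568 [44 44 46]
```

View pics/a8.png

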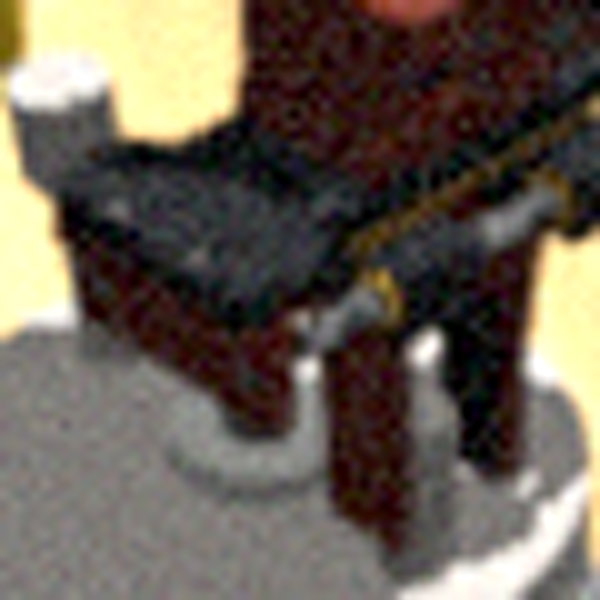

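{"fn": "jog_arm", "kwargs": {
  "commands": [
    [0,0,0.11,-1,0,0,170],
    [0,-0.02,0.11,-1,0,0,170],
    [0,-0.02,0.11,-1,0,0,170],
    [0,0,0.11,-1,0,0,170],
    [0,0,0.11,-1,0,0,170]
  ]
}}

```text
time_s: 15.15
position: [0.5624, -0.0071, 0.0974]
tool_rot: [[-0.001, -0.545, 0.839], [0.0, 0.839, 0.545], [-1.0, 0.001, -0.001]]
ft_force: [-3.1, -0.2, 1.4]
width: 0.0295
```

```bash
python3 -c "
from h import *
pol();head('a9')"
```

```text
t 15.15 ang from start 51.4 r 63.1 yaw-19 rel 52.0 z 0.0974 w 0.0295 F tool [-1.4  1.5 -2.7] q7 0.8
head top z 0.1712449475787719 n 171 mid [0.4877 0.0903 0.1689] med [0.4882 0.0889 0.1696] ang 62.34647917060144
```

{"fn": "jog_arm", "kwargs": {
  "commands": [
    [0,0,0.11,-1,0,0,170],
    [0,0.01,0.11,-1,0,0,170],
    [0,0,0.11,-1,0,0,170],
    [0,0,0.11,-1,0,0,170]
  ]
}}

```text
time_s: 15.53
position: [0.5664, -0.0046, 0.0975]
tool_rot: [[-0.0, -0.602, 0.799], [-0.0, 0.799, 0.602], [-1.0, 0.0, -0.0]]
ft_force: [-3.2, 0.3, -0.0]
width: 0.0292
```

```bash
python3 -c "
from h import *
pol();head('b1')"
```

```text
t 15.53 ang from start 55.7 r 63.2 yaw-19 rel 56.0 z 0.0975 w 0.0292 F tool [ 0.   2.2 -2.4] q7 0.85
head top z 0.17074223434240807 n 193 mid [0.4848 0.0878 0.1692] med [0.4845 0.0853 0.1693] ang 67.40368678928448
```

{"fn": "jog_arm", "kwargs": {
  "commands": [
    [0,0,0.11,-1,0,0,170],
    [0,0.01,0.11,-1,0,0,170],
    [0,0,0.11,-1,0,0,170],
    [0,0,0.11,-1,0,0,170],
    [0,0,0.11,-1,0,0,170]
  ]
}}

```text
time_s: 16.0
position: [0.5707, -0.0012, 0.0975]
tool_rot: [[-0.0, -0.669, 0.743], [-0.0, 0.743, 0.669], [-1.0, -0.0, -0.0]]
ft_force: [-3.4, -1.9, -1.6]
width: 0.0293
```

```bash
python3 -c "
from h import *
pol();head('b2')"
```

```text
t 16.0 ang from start 60.7 r 63.3 yaw-19 rel 61.0 z 0.0975 w 0.0293 F tool [ 1.6  0.8 -3.8] q7 0.92
head top z 0.17124915516896802 n 192 mid [0.481  0.0832 0.1692] med [0.4818 0.0822 0.1698] ang 71.33365545229486
```

{"fn": "jog_arm", "kwargs": {
  "commands": [
    [0,0,0.11,-1,0,0,170],
    [0,0.01,0.11,-1,0,0,170],
    [0,0,0.11,-1,0,0,170],
    [0,0,0.11,-1,0,0,170],
    [0,0,0.11,-1,0,0,170]
  ]
}}

```text
time_s: 16.47
position: [0.5747, 0.0026, 0.0976]
tool_rot: [[0.0, -0.731, 0.682], [-0.0, 0.682, 0.731], [-1.0, -0.0, -0.0]]
ft_force: [-1.9, -1.5, -2.0]
width: 0.0292
```

```bash
python3 -c "
from h import *
pol();head('b3')"
```

```text
t 16.47 ang from start 65.7 r 63.4 yaw-19 rel 66.0 z 0.0976 w 0.0292 F tool [ 2.   0.3 -2.4] q7 0.99
head top z 0.17080887604699868 n 196 mid [0.4778 0.0793 0.1692] med [0.4778 0.0773 0.1694] ang 77.42954467801437
```

{"fn": "jog_arm", "kwargs": {
  "commands": [
    [0,0,0.11,-1,0,0,170],
    [0,0.01,0.11,-1,0,0,170],
    [0,0,0.11,-1,0,0,170],
    [0,0,0.11,-1,0,0,170],
    [0,0,0.11,-1,0,0,170]
  ]
}}

```text
time_s: 16.93
position: [0.5784, 0.0069, 0.0977]
tool_rot: [[0.0, -0.788, 0.616], [-0.0, 0.616, 0.788], [-1.0, -0.0, 0.0]]
ft_force: [-1.5, -1.7, -2.7]
width: 0.0293
```

```bash
python3 -c "
from h import *
pol();head('b4')"
```

```text
t 16.93 ang from start 70.8 r 63.4 yaw-19 rel 71.0 z 0.0977 w 0.0293 F tool [ 2.7  0.1 -2.3] q7 1.05
head top z 0.17128411663448395 n 190 mid [0.4746 0.0739 0.1694] med [0.4748 0.0736 0.1696] ang 81.96681191457606
```

{"fn": "jog_arm", "kwargs": {
  "commands": [
    [0,0,0.11,-1,0,0,170],
    [0,0.01,0.11,-1,0,0,170],
    [0,0,0.11,-1,0,0,170],
    [0,0,0.11,-1,0,0,170],
    [0,0,0.11,-1,0,0,170]
  ]
}}

```text
time_s: 17.4
position: [0.5816, 0.0114, 0.0977]
tool_rot: [[0.0, -0.839, 0.545], [-0.0, 0.545, 0.839], [-1.0, -0.0, 0.0]]
ft_force: [-0.7, -3.7, -2.0]
width: 0.0291
```

```bash
python3 -c "
from h import *
pol();head('b5')"
```

```text
t 17.4 ang from start 75.8 r 63.3 yaw-19 rel 76.0 z 0.0977 w 0.0291 F tool [ 2.  -1.5 -3.5] q7 1.12
head top z 0.17087239050503267 n 189 mid [0.4726 0.0704 0.1687] med [0.4721 0.0682 0.1694] ang 87.62128747057028
```

{"fn": "jog_arm", "kwargs": {
  "commands": [
    [0,0,0.11,-1,0,0,170],
    [0,0.01,0.11,-1,0,0,170],
    [0,0,0.11,-1,0,0,170],
    [0,0,0.11,-1,0,0,170],
    [0,0,0.11,-1,0,0,170]
  ]
}}

```text
time_s: 17.87
position: [0.5844, 0.0162, 0.0978]
tool_rot: [[0.001, -0.883, 0.47], [-0.0, 0.47, 0.883], [-1.0, -0.001, 0.0]]
ft_force: [0.6, -4.0, -0.7]
width: 0.0293
```

```bash
python3 -c "
from h import *
pol();head('b6')"
```

```text
t 17.87 ang from start 80.8 r 63.3 yaw-19 rel 81.0 z 0.0978 w 0.0293 F tool [ 0.7 -2.4 -3.2] q7 1.19
head top z 0.17088183748493915 n 196 mid [0.4703 0.0648 0.169 ] med [0.47   0.0632 0.1693] ang 92.7402923913867
```

```bash
python3 - <<'E'
s=open('h.py').read()
i=s.index("m=(d>0)&(W[...,2]>.11)");j=s.index("\n",i)
s=s[:i]+"""
    o=-(np.array(sense()['position'][:2])-AX);o/=np.hypot(*o);D=W[...,:2]-AX;r=D@o;t=D@np.array([-o[1],o[0]])
    m=(d>0)&(W[...,2]>.11)&(W[...,2]<.176)&(r>.035)&(r<.085)&(abs(t)<.035)"""+s[j:]
open('h.py','w').write(s)
E
python3 -c "
from h import *
head('b6b')"
```

```text
head top z 0.17116381265275252 n 199 mid [0.47   0.0637 0.1685] med [0.47   0.0628 0.1691] ang 93.12457983898489
```

{"fn": "jog_arm", "kwargs": {
  "commands": [
    [0,0,0.11,-1,0,0,170],
    [0,0.01,0.11,-1,0,0,170],
    [0,0,0.11,-1,0,0,170],
    [0,0,0.11,-1,0,0,170],
    [0,0,0.11,-1,0,0,170]
  ]
}}

```text
time_s: 18.38
position: [0.5867, 0.0213, 0.0978]
tool_rot: [[0.001, -0.92, 0.391], [0.0, 0.391, 0.92], [-1.0, -0.001, 0.0]]
ft_force: [0.7, -5.0, 0.8]
width: 0.0296
```

```bash
python3 -c "
from h import *
pol();head('b7')"
```

```text
t 18.38 ang from start 85.9 r 63.2 yaw-19 rel 86.0 z 0.0978 w 0.0296 F tool [-0.8 -2.6 -4.3] q7 1.25
head top z 0.17110894165320606 n 195 mid [0.4686 0.0596 0.1689] med [0.4685 0.0578 0.1695] ang 97.99901534683389
```

{"fn": "jog_arm", "kwargs": {
  "commands": [
    [0,0,0.11,-1,0,0,170],
    [0,0.01,0.11,-1,0,0,170],
    [0,0,0.11,-1,0,0,170],
    [0,0,0.11,-1,0,0,170],
    [0,0,0.11,-1,0,0,170]
  ]
}}

```text
time_s: 18.85
position: [0.5886, 0.0265, 0.0978]
tool_rot: [[0.001, -0.951, 0.309], [-0.0, 0.309, 0.951], [-1.0, -0.001, 0.0]]
ft_force: [0.9, -4.5, 0.8]
width: 0.0292
```

```bash
python3 -c "
from h import *
pol();head('b8')"
```

```text
t 18.85 ang from start 90.9 r 63.1 yaw-19 rel 91.0 z 0.0978 w 0.0292 F tool [-0.8 -2.3 -4. ] q7 1.32
head top z 0.17106726825325633 n 195 mid [0.4676 0.0533 0.1693] med [0.4678 0.0528 0.1693] ang 102.70471114951272
```

View pics/b8.png

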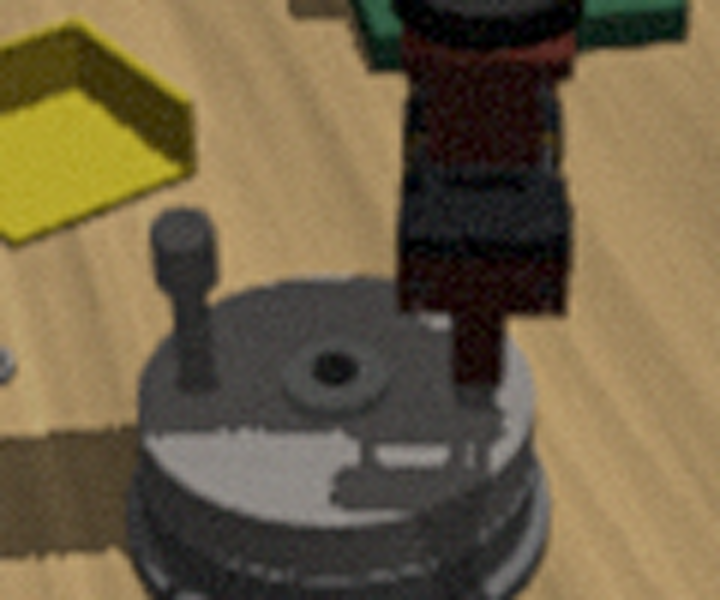

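The pin still stands proud (head at px 210,160 in the full image) and leans slightly forward with the drag. Carrying on.

{"fn": "jog_arm", "kwargs": {
  "commands": [
    [0,0,0.11,-1,0,0,170],
    [0,0.01,0.11,-1,0,0,170],
    [0,0,0.11,-1,0,0,170],
    [0,0,0.11,-1,0,0,170],
    [0,0,0.11,-1,0,0,170]
  ]
}}

```text
time_s: 19.32
position: [0.5899, 0.0319, 0.0977]
tool_rot: [[0.0, -0.974, 0.225], [0.0, 0.225, 0.974], [-1.0, -0.0, 0.0]]
ft_force: [1.8, -4.2, 1.6]
width: 0.0292
```

```bash
python3 -c "
from h import *
pol();head('b9')"
```

```text
t 19.32 ang from start 95.9 r 62.9 yaw-19 rel 96.0 z 0.0977 w 0.0292 F tool [-1.6 -2.7 -3.7] q7 1.38
head top z 0.17098227159971158 n 199 mid [0.4667 0.0476 0.1693] med [0.4671 0.047  0.1694] ang 108.14883987282192
```

{"fn": "jog_arm", "kwargs": {
  "commands": [
    [0,0,0.11,-1,0,0,170],
    [0,0.01,0.11,-1,0,0,170],
    [0,0,0.11,-1,0,0,170],
    [0,0,0.11,-1,0,0,170],
    [0,0,0.11,-1,0,0,170]
  ]
}}

```text
time_s: 19.78
position: [0.5908, 0.0373, 0.0977]
tool_rot: [[0.0, -0.99, 0.139], [0.0, 0.139, 0.99], [-1.0, -0.0, 0.0]]
ft_force: [1.4, -3.3, 1.1]
width: 0.029
```

```bash
python3 -c "
from h import *
pol();head('c1')"
```

```text
t 19.78 ang from start 101.0 r 62.8 yaw-19 rel 101.0 z 0.0977 w 0.029 F tool [-1.1 -1.8 -3. ] q7 1.45
head top z 0.1708528302475367 n 197 mid [0.4673 0.0432 0.1684] med [0.4674 0.0413 0.1696] ang -246.48633276071675
```

{"fn": "jog_arm", "kwargs": {
  "commands": [
    [0,0,0.11,-1,0,0,170],
    [0,0,0.11,-1,0,0,170],
    [0,0,0.11,-1,0,0,170],
    [0,0,0.11,-1,0,0,170],
    [0,0,0.11,-1,0,0,170]
  ]
}}

```text
time_s: 20.25
position: [0.5911, 0.0428, 0.0976]
tool_rot: [[-0.0, -0.999, 0.052], [0.0, 0.052, 0.999], [-1.0, 0.0, 0.0]]
ft_force: [0.3, -3.1, 2.5]
width: 0.0295
```

```bash
python3 -c "
from h import *
pol();head('c2')"
```

```text
t 20.25 ang from start 106.0 r 62.6 yaw-19 rel 106.0 z 0.0976 w 0.0295 F tool [-2.5 -0.5 -3.1] q7 1.51
head top z 0.17104965580379278 n 207 mid [0.4678 0.0372 0.1691] med [0.4666 0.0357 0.1693] ang -241.5260282530596
```

{"fn": "jog_arm", "kwargs": {
  "commands": [
    [0,0,0.11,-1,0,0,170],
    [0,0,0.11,-1,0,0,170],
    [0,0,0.11,-1,0,0,170],
    [0,0,0.11,-1,0,0,170],
    [0,0,0.11,-1,0,0,170]
  ]
}}

```text
time_s: 20.72
position: [0.5912, 0.0483, 0.0976]
tool_rot: [[-0.0, -0.999, -0.035], [0.0, -0.035, 0.999], [-1.0, 0.0, 0.0]]
ft_force: [1.4, -3.3, 1.9]
width: 0.0291
```

```bash
python3 -c "
from h import *
pol();head('c3')"
```

```text
t 20.72 ang from start -249.0 r 62.7 yaw-19 rel 111.0 z 0.0976 w 0.0291 F tool [-1.9 -1.3 -3.4] q7 1.58
head top z 0.17090126196912941 n 205 mid [0.4689 0.0308 0.1688] med [0.4683 0.0302 0.169 ] ang -236.22573470774554
```

{"fn": "jog_arm", "kwargs": {
  "commands": [
    [0,0,0.11,-1,0,0,170],
    [0,0,0.11,-1,0,0,170],
    [0,0,0.11,-1,0,0,170],
    [0,0,0.11,-1,0,0,170],
    [0,0,0.11,-1,0,0,170]
  ]
}}

```text
time_s: 21.18
position: [0.5908, 0.0537, 0.0976]
tool_rot: [[-0.0, -0.993, -0.122], [0.0, -0.122, 0.993], [-1.0, 0.0, 0.0]]
ft_force: [-0.5, -2.3, 2.5]
width: 0.0294
```

```bash
python3 -c "
from h import *
pol();head('c4')"
```

```text
t 21.18 ang from start -244.0 r 62.7 yaw-19 rel 116.0 z 0.0976 w 0.0294 F tool [-2.5  0.8 -2.2] q7 1.64
head top z 0.17094615585324277 n 206 mid [0.4704 0.0265 0.1692] med [0.4691 0.0252 0.1695] ang -231.66733748090334
```

{"fn": "jog_arm", "kwargs": {
  "commands": [
    [0,0,0.11,-1,0,0,170],
    [0,0,0.11,-1,0,0,170],
    [0,0,0.11,-1,0,0,170],
    [0,0,0.11,-1,0,0,170],
    [0,0,0.11,-1,0,0,170]
  ]
}}

```text
time_s: 21.65
position: [0.5899, 0.0591, 0.0976]
tool_rot: [[-0.0, -0.978, -0.208], [-0.0, -0.208, 0.978], [-1.0, 0.0, 0.0]]
ft_force: [-0.6, -2.9, 1.7]
width: 0.029
```

```bash
python3 -c "
from h import *
pol();head('c5')"
```

```text
t 21.65 ang from start -239.0 r 62.7 yaw-19 rel 121.0 z 0.0976 w 0.029 F tool [-1.7  1.2 -2.7] q7 1.71
head top z 0.171298738797955 n 207 mid [0.4715 0.0202 0.1697] med [0.4709 0.02   0.1694] ang -226.66377925231754
```

{"fn": "jog_arm", "kwargs": {
  "commands": [
    [0,0,0.11,-1,0,0,170],
    [0,0,0.11,-1,0,0,170],
    [0,0,0.11,-1,0,0,170],
    [0,0,0.11,-1,0,0,170],
    [0,0,0.11,-1,0,0,170]
  ]
}}

```text
time_s: 22.12
position: [0.5886, 0.0644, 0.0975]
tool_rot: [[-0.0, -0.956, -0.292], [-0.0, -0.292, 0.956], [-1.0, 0.0, 0.0]]
ft_force: [-0.8, -3.1, 1.9]
width: 0.0291
```

```bash
python3 -c "
from h import *
pol();head('c6')"
```

```text
t 22.12 ang from start -234.0 r 62.8 yaw-19 rel 126.0 z 0.0975 w 0.0291 F tool [-1.9  1.7 -2.8] q7 1.77
head top z 0.17096641026164372 n 208 mid [0.4741 0.0162 0.1694] med [0.4731 0.0152 0.1696] ang -221.84322908621496
```

{"fn": "jog_arm", "kwargs": {
  "commands": [
    [0,0,0.11,-1,0,0,170],
    [0,0,0.11,-1,0,0,170],
    [0,0,0.11,-1,0,0,170],
    [0,0,0.11,-1,0,0,170],
    [0,0,0.11,-1,0,0,170]
  ]
}}

```text
time_s: 22.58
position: [0.5869, 0.0696, 0.0975]
tool_rot: [[-0.0, -0.927, -0.375], [-0.0, -0.375, 0.927], [-1.0, 0.0, 0.0]]
ft_force: [-1.2, -3.9, -0.6]
width: 0.0293
```

```bash
python3 -c "
from h import *
pol();head('c7')"
```

```text
t 22.58 ang from start -229.0 r 62.9 yaw-19 rel 131.0 z 0.0975 w 0.0293 F tool [ 0.6  2.6 -3.2] q7 1.84
head top z 0.17076613180428896 n 212 mid [0.4769 0.0119 0.1687] med [0.4764 0.0096 0.1693] ang -216.00144320695827
```

{"fn": "jog_arm", "kwargs": {
  "commands": [
    [0,0,0.11,-1,0,0,170],
    [0,0,0.11,-1,0,0,170],
    [0,0,0.11,-1,0,0,170],
    [0,0,0.11,-1,0,0,170],
    [0,0,0.11,-1,0,0,170]
  ]
}}

```text
time_s: 23.05
position: [0.585, 0.0753, 0.0978]
tool_rot: [[0.001, -0.891, -0.454], [0.001, -0.454, 0.891], [-1.0, -0.001, 0.0]]
ft_force: [0.3, -1.5, -0.2]
width: 0.0295
```

```bash
python3 -c "
from h import *
pol();head('c8')"
```

```text
t 23.05 ang from start -223.7 r 63.5 yaw-19 rel 136.0 z 0.0978 w 0.0295 F tool [ 0.2  0.4 -1.5] q7 1.91
head top z 0.17083006290631672 n 216 mid [0.4784 0.0059 0.1688] med [0.4779 0.0054 0.1694] ang -212.233402884361
```

{"fn": "jog_arm", "kwargs": {
  "commands": [
    [0,0,0,0,0,0,170]
  ]
}}

```text
time_s: 23.18
position: [0.585, 0.0755, 0.0978]
tool_rot: [[0.001, -0.891, -0.453], [0.001, -0.453, 0.891], [-1.0, -0.001, 0.001]]
ft_force: [-0.4, 0.1, 0.5]
width: 0.0293
```

```bash
python3 -c "
from h import *
pol();head('c9')"
```

```text
t 23.18 ang from start -223.5 r 63.6 yaw-19 rel 136.0 z 0.0978 w 0.0293 F tool [-0.5  0.3  0.3] q7 1.9
head top z 0.17104508290711917 n 219 mid [0.4786 0.0058 0.1689] med [0.478  0.0058 0.1689] ang -212.45775037492228
```

View pics/c9.png

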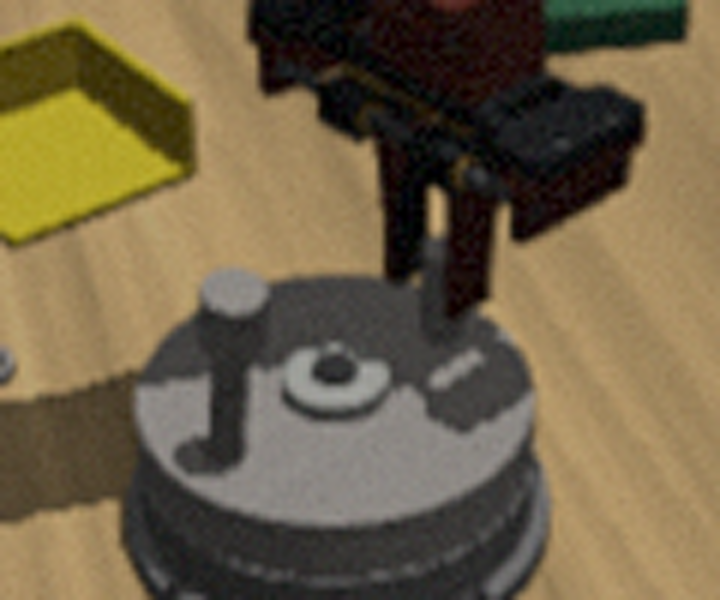

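{"fn": "jog_arm", "kwargs": {
  "commands": [
    [0,0.01,0.11,-1,0,0,170],
    [0,0.02,0.11,-1,0,0,170],
    [0,0.01,0.11,-1,0,0,170],
    [0,0.01,0.11,-1,0,0,170]
  ]
}}

```text
time_s: 23.57
position: [0.5827, 0.0784, 0.0979]
tool_rot: [[0.001, -0.857, -0.515], [0.0, -0.515, 0.857], [-1.0, -0.001, -0.0]]
ft_force: [1.9, -0.9, 0.0]
width: 0.0292
```

```bash
python3 -c "
from h import *
pol();head('d1')"
```

```text
t 23.57 ang from start -220.2 r 63.0 yaw-19 rel 140.0 z 0.0979 w 0.0292 F tool [-0.  -1.1 -1.7] q7 1.96
head top z 0.17023769723565393 n 214 mid [0.4798 0.003  0.1681] med [0.4797 0.0021 0.1685] ang -209.020431609262
```

{"fn": "jog_arm", "kwargs": {
  "commands": [
    [0,0,0.11,-1,0,0,170],
    [0,0,0.11,-1,0,0,170],
    [0,0,0.11,-1,0,0,170],
    [0,0,0.11,-1,0,0,170]
  ]
}}

```text
time_s: 23.95
position: [0.5794, 0.0821, 0.0975]
tool_rot: [[-0.001, -0.819, -0.574], [0.0, -0.574, 0.819], [-1.0, 0.001, 0.0]]
ft_force: [0.9, -1.2, 0.7]
width: 0.0296
```

```bash
python3 -c "
from h import *
pol();head('d2')"
```

```text
t 23.95 ang from start -215.7 r 62.3 yaw-19 rel 144.0 z 0.0975 w 0.0296 F tool [-0.7 -0.1 -1.5] q7 2.01
head top z 0.14148566104781216 n 160 mid [0.4776 0.007  0.1391] med [0.4766 0.0062 0.1399] ang -213.51090065034845
```

View pics/d2.png

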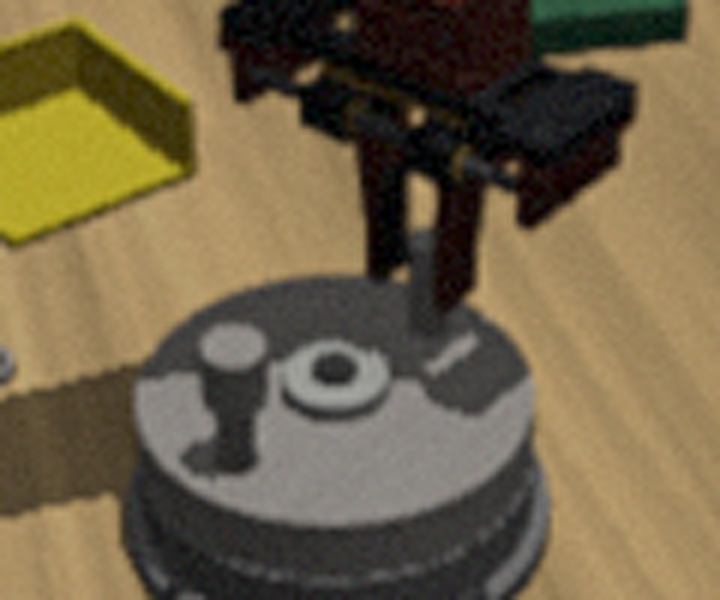

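The pin dropped: its head top is now at 140 mm, which means fully home. I'll stop pushing, open and lift straight off.

{"fn": "jog_arm", "kwargs": {
  "commands": [
    [0,0,-0.2,0,0,0,170],
    [0,0,-0.1,0,0,0,120],
    [0,0,0,0,0,0,80],
    [0,0,0,0,0,0,80],
    [0,0,0,0,0,0,80],
    [0,0,0,0,0,0,80]
  ]
}}

```text
time_s: 24.5
position: [0.5816, 0.0795, 0.0976]
tool_rot: [[-0.0, -0.82, -0.572], [0.0, -0.572, 0.82], [-1.0, 0.0, 0.0]]
ft_force: [1.2, 0.2, -0.1]
width: 0.058
```

{"fn": "jog_arm", "kwargs": {
  "commands": [
    [-1,0,0,0,0,0,80],
    [-2.5,0,0,0,0,0,80],
    [-3,0,0,0,0,0,80],
    [-3,0,0,0,0,0,80],
    [-3,0,0,0,0,0,80],
    [-1.5,0,0,0,0,0,80],
    [0,0,0,0,0,0,80],
    [0,0,0,0,0,0,80]
  ]
}}

```text
time_s: 25.17
position: [0.582, 0.0796, 0.239]
tool_rot: [[0.002, -0.82, -0.572], [0.001, -0.572, 0.82], [-1.0, -0.002, -0.001]]
ft_force: [-0.2, -0.1, -0.0]
width: 0.0608
```

```bash
python3 - <<'E'
from h import *
pol();head('e1')
for n in("side","top"):
    p,d=camera(n);cv2.imwrite(f"pics/{n}_end.png",p[:,:,::-1])
E
```

```text
t 25.17 ang from start -218.9 r 63.0 yaw-19 rel 143.9 z 0.239 w 0.0608 F tool [0.  0.3 0. ] q7 2.0
head top z 0.1415185915457534 n 158 mid [0.4779 0.0057 0.1392] med [0.4778 0.0046 0.1401] ang -211.741841364013
```

View pics/side_end.png

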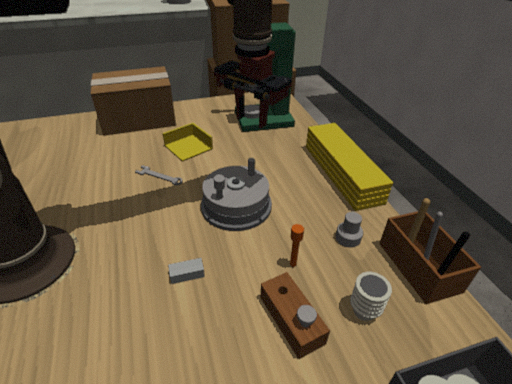

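View pics/e1.png

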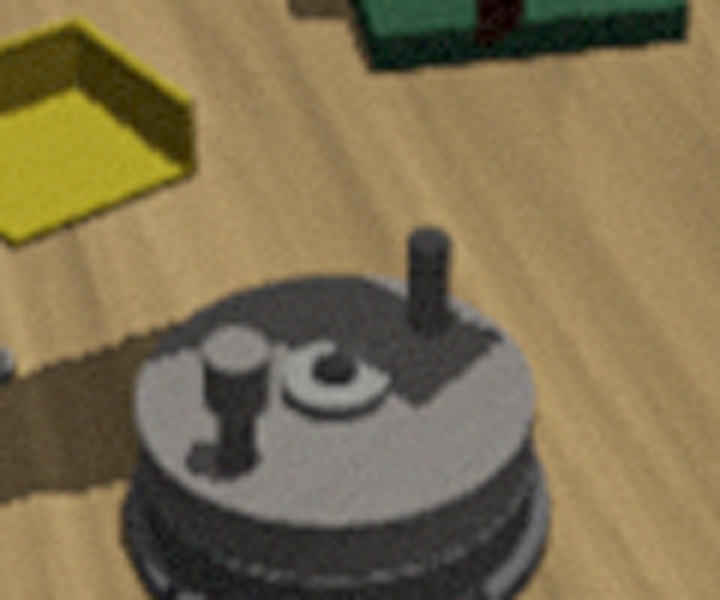

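```bash
python3 -c "
from bench import *
print(close_job())"
```

```text
the job is handed in; nothing more can be done
None
```

The collar is locked: the long pin is fully home in the hidden hole, and I handed the job in at about 25 s of the 58 s allowed. `close_job()` gives no verdict.

- **What I did:** I took the long pin from the stand, put it in the collar's hole and let go. I then turned the collar counter-clockwise by its post with the fingers loosely around it. The pin dropped at roughly 135–140° of turn; I stopped pushing, opened the gripper and lifted clear.
- **Last checks:** The pin's head top measured 170 mm before the drop and about 140–141 mm after. Home should read 140 mm, and it was unchanged after I let go. The pushing force along the turn never read above about 4.5 N, and the tool force read about 0 N once clear. The last side picture shows the short pin still in the stand, and the orange look-alike and the five bystanders where they were.
- **What differed:** From about 40° the push rose from about 1 N to 2.5–4 N because the loose pin leaned forward as it was dragged. I eased off once at about 45° to check that it had not caught. I did not test the lock by pushing the collar again, and I saved a final top picture but did not look at it.

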